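# Clip the inspection tag onto the extinguisher rest

## Task

Clip the snap hook of the wooden inspection tag onto the upright steel eye bar of the extinguisher rest: push the hook's sprung gate against the bar until the bar is inside the hook and the gate has snapped shut behind it. Leave the tag lying flat on the bench, let go, and do not shift the jar or the spanner.

Things in the scene. Friction and masses are not known exactly. Their poses are not given: they have to be found in the camera images.
- snap_hook: Loose wooden tag with a steel snap hook fixed to its end, lying flat, 0.11 to 0.23 kg. Origin: centre of the tag's underside; z up; +x from tag to gate. Tag: block 70 (x) x 36 (y) x 22 mm (z): grip it across y. Hook: flat loop of 10 mm round bar at z = 11 mm: back bar on x = 40, arms on y = -33 and +33 out to x = 110 (rear corners bevelled 12 mm), front closed by the gate.
- gate (a joint): The hook's sprung gate: 8 mm bar, 52 mm long, hinge upright at (110, -33, 11) mm in snap_hook, lying along y when shut, free end at y = 19 near the loop's fixed nose (ends at y = 22). 0 rad = shut (spring-held); grows as the free end is pressed inward, towards the tag; stop at 1.35; never opens outward. 2 to 5 N opens it.
- clip_centre (a point): Middle of the loop's inside, at (75, 0, 11) mm in snap_hook; clear inside x = 45 to 106, y = -28 to 28. To enter, the eye bar's axis must meet the gate between y = -5 and 15 mm of snap_hook (best 5) and go in until it is at about x = 55 mm or less (50 = against the back bar); there the gate swings shut past it.
- gate_tip (a point): Free end of the gate, on its centre line; at (110, 19, 11) mm in snap_hook when shut.
- rest: Fixed extinguisher rest. Origin: foot of the eye bar on the bench; z up. The eye: 10 mm round steel bar rising from the bench to 50 mm, then bending over (axis at 62 mm height) along +y into a wooden block (y = 90 to 120 mm, 110 mm wide in x, 90 high). Window below it 85 mm wide, 57 high, open along x. A 90 mm extinguisher lies beyond (to y = 450 mm, 120 high).
- eye_bar (a point): Point on the axis of the upright eye bar, 11 mm above the bench (the height of the hook's loop when the tag lies flat).
- jar: Bystander: amber jar, 64 mm across, 85 mm high, standing; origin under its centre.
- spanner: Bystander: steel open-ended spanner, 160 mm long, lying flat, roughly crosswise (along y).
There are look-alikes about, which are no part of the job. Of the things like the snap_hook, leave any that is orange or purple; of the rest the larger one is meant.

How it is judged:
On the way:
1. the gate is pressed inward by more than 0.3 rad with the eye bar at the hook's mouth (value of joint gate above 0.3 rad and horizontal distance between eye_bar and clip_centre below 0.06 m), for 0.03 s.
At the end, for the whole second after the job is handed in: The eye bar stands inside the hook's loop (44 to 105 mm ahead of the tag's centre and within 30 mm of its centre line), the gate is shut (under 0.12 rad), and the tag lies flat on the bench (origin under 8 mm high, tilt under 0.15 rad), at rest (under 0.02 m/s) (x of eye_bar in the frame of snap_hook between 0.044 and 0.105 m and y of eye_bar in the frame of snap_hook between -0.03 and 0.03 m and value of joint gate below 0.12 rad and height (world z) of snap_hook below 0.008 m and angle between snap_hook's own z axis and vertical below 0.15 rad and linear speed of snap_hook below 0.02 m/s); the robot touches nothing.
It fails at once if the jar or the spanner is shifted by more than 30 mm (distance of any of jar, spanner from where it was at the start of the episode above 0.03 m).
It also fails if it takes over 43 s, if anything falls off the work surface, if the arm or the gripper's body presses on something with over 40 N, if the wrist force passes 120 N, or if a joint passes its speed limit or range.

## Robot

A 6-joint arm with a two-finger parallel gripper is mounted at the origin on the work surface. World frame = base frame: x ahead of the robot, y to its left, z up, the work surface at z = 0. Lengths are in m, angles in rad, forces in N, time in s.
With the tool pointing down it reaches from about 0.225 to 0.875 m from the base axis. Payload 3.4 kg.
Tool frame: the origin (TCP) lies at the very end of the fingers, on their centre line; the grasp point (between the pads) lies 19 mm behind it; z points along the fingers, y is the direction in which the jaws open and shut (so a half turn about z gives the same grasp; the last joint's range is limited). The gripper opens to 85 mm and grips with 20 to 120 N. Pads are 22 mm wide; open, the fingers measure 114 mm over their backs; the gripper's body (76 mm by 85 mm) begins 54 mm behind the grasp point. The pads swing forward as they close: fully open they stand 13 mm farther back than shut.
Start: joints at [1.205, 0.276, 1.505, -0, 1.361, -0.121], TCP at [0.139, 0.558, 0.203] pointing down, gripper open.
Joint ranges: [-2.89, 2.89], [-0.75, 2.08], [0.22, 2.7], [-1.18, 4.32], [0.11, 2.71], [-2.7, 2.7]. Speed limits (rad/s): [2.57, 2.57, 3.14, 3.14, 3.14, 3.14].

## Interface

Orientations are given as a unit quaternion [w, x, y, z].
In Python, from rig import manip, viewer, job gives the robot as it stands.
- The arm moves only by the shell command python3 -m crank 'ROWS' [OPENING] [FORCE]. ROWS is JSON, a list of rows, each a list of 6 numbers: the shift along the tool's x, y, z in m, then the turn, a rotation vector about the tool's x, y, z in degrees. In form: [[dx, dy, dz, rx, ry, rz], ...]. A call has 1 to 20 rows; each row is the pose to reach, as a shift and turn from the pose measured when the call began, along the tool's axes at that moment; what a row does not reach only later rows make up. A row lasts 1/8 s, in which the tool goes at most 62.5 mm and 10.7 degrees, less where a joint would pass 70% of its speed; a pose out of reach is approached as far as the arm can. A call with a gripper value outside its range is refused whole. OPENING is the opening, from 0 (shut) to 1 (fully open), set as the call begins (- or left out, the last holds). The fingers move at their own pace and stop on an object; FORCE is the grip in N (left out, the last holds). Time passes only in rows, so rows that repeat a pose let the fingers close. It gives the time, the measured TCP pose, the force and the opening at its end, in the units of the state.
- manip.get_state(): the state, without advancing time (a new reading comes with each control period).
- viewer.get_image(name): name is "scene" or "side" or "wrist"; returns a dict with "frame" (420x560x3 uint8, blue, green, red), "range_z" (420x560 float32, m along the optical axis (not along the pixel's ray), 0 where there is no reading), "intrinsics" (3x3 intrinsics, pixels), "world_from_camera" (4x4, takes a point from camera to world coordinates); the wrist camera has in their place "mount" (4x4, takes a point from camera to tool coordinates, whose origin is the TCP and whose axes are the flange's). Camera axes: x right, y up, looking along -z (the intrinsics and any distortion apply to the point x, -y, -z); pixel columns grow to the right and rows downward; lengths in m; the calibration is good to about 2 mm. The wrist camera is an equidistant fisheye: a pixel r from the principal point sees the ray r / f radians off the axis. A picture is of the moment at which its call begins: read the wrist's pose just before it.
- job.sign_off(): hands the job in, once; it reports no verdict.
The state is a dict: "clock": time; "qpos": joint angles; "qd": joint speeds; "effort": joint torques, N m; "position": TCP position; "ee_rot": TCP orientation; "contact_force": force on the tool from outside, world axes, zero at the start; "moment": the same for the moment, N m; "width": finger opening in m.
Only numpy, scipy, OpenCV 4.12 (cv2) and the standard library are available. Lean on these libraries where they do the work, as an engineer would, in place of code of your own. Each camera call takes 0.05 s, during which the arm holds its last target. There are 200 camera calls.

## Working session

There is one attempt and no reset: what is moved stays moved. The work goes in short steps, Python scripts to look and compute and a shell command to move; the robot and the scene stay as the last step left them, time stands still between calls to the robot, and variables do not carry over. Pictures are saved under pics/ and viewed, about 8 in all and at most 12, crops included, and the job is handed in when it is done.

```bash
mkdir -p pics; ls; cat > h.py <<'E'
import numpy as np, cv2, json
from rig import manip, viewer, job
def grab(name, tag):
    s=manip.get_state(); d=viewer.get_image(name)
    np.savez(f'{tag}.npz', **{k:np.asarray(v) for k,v in d.items() if not isinstance(v,str)}, pos=s['position'], rot=s['ee_rot'])
    cv2.imwrite(f'pics/{tag}.png', np.asarray(d['frame'])); return d
def world(d):
    K=np.asarray(d['intrinsics']);T=np.asarray(d['world_from_camera']);z=np.asarray(d['range_z'])
    v,u=np.mgrid[:z.shape[0],:z.shape[1]]
    P=np.stack([(u-K[0,2])/K[0,0]*z,-(v-K[1,2])/K[1,1]*z,-z],-1)
    return P@T[:3,:3].T+T[:3,3]
def plane(d,u,v,h):
    K=np.asarray(d['intrinsics']);T=np.asarray(d['world_from_camera'])
    r=T[:3,:3]@np.array([(u-K[0,2])/K[0,0],-(v-K[1,2])/K[1,1],-1]);t=(h-T[2,3])/r[2]
    return T[:3,3]+t*r
E
python3 - <<'E'
from h import *
for n in ['scene','side']:
    d=grab(n,n+'0'); print([k for k in d]); print(np.asarray(d['intrinsics']).round(1).tolist(),np.asarray(d['world_from_camera']).round(3).tolist())
s=manip.get_state(); print(s)
a=cv2.imread('pics/scene0.png')
E
```

```text
pics
['frame', 'range_z', 'intrinsics', 'world_from_camera']
[[487.9, 0.0, 274.3], [0.0, 487.9, 218.4], [0.0, 0.0, 1.0]] [[-0.248, -0.823, 0.512, 1.067], [0.969, -0.212, 0.128, -0.048], [0.004, 0.527, 0.85, 0.851], [0.0, 0.0, 0.0, 1.0]]
['frame', 'range_z', 'intrinsics', 'world_from_camera']
[[404.0, 0.0, 282.1], [0.0, 404.0, 214.3], [0.0, 0.0, 1.0]] [[-0.93, 0.235, -0.282, 0.324], [-0.367, -0.601, 0.71, 0.461], [-0.003, 0.764, 0.645, 0.639], [0.0, 0.0, 0.0, 1.0]]
{'clock': 0.1, 'qpos': array([ 1.20502629e+00,  2.76537391e-01,  1.50598521e+00,  2.29150799e-06,
        1.36070548e+00, -1.20987696e-01]), 'qd': array([ 0.00017289, -0.00221441, -0.00306717,  0.00030617,  0.00229644,
        0.00020504]), 'effort': array([ 2.04681055e-03, -4.17700052e+01, -2.46410573e+01, -1.24774247e-04,
        5.89573814e-03,  3.51201538e-05]), 'position': array([0.13916341, 0.55738327, 0.20223153]), 'ee_rot': array([-1.98142363e-04,  1.22086036e-01,  9.92519184e-01, -7.93343803e-04]), 'contact_force': array([-0.02089252, -0.78499341, -0.99057664]), 'moment': array([-0.01459809, -0.0280971 , -0.0138229 ]), 'width': 0.08525160397697848}
```

View pics/scene0.png

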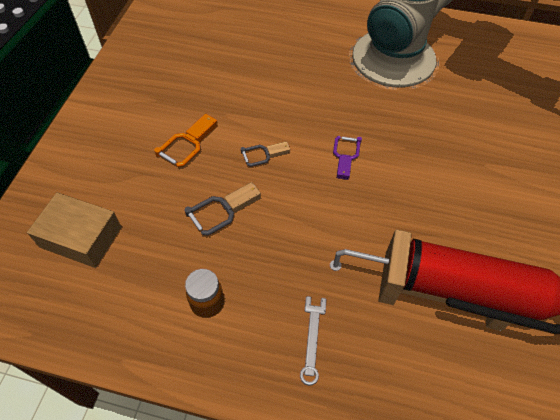

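View pics/side0.png

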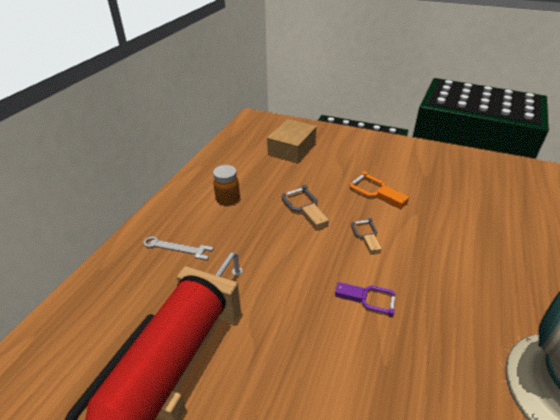

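The scene view shows the target hook: wooden tag at about (243,197), dark loop at (210,215), gate at (194,219) on its left. The eye bar's foot is at (336,266). The jar is at (203,288) and the spanner at (315,300)–(310,375). The smaller look-alike is at (265,153). The side view agrees, with the hook at (305,205) and the eye at (237,270).

```bash
python3 - <<'E'
from h import *
for n,rois in [('scene',{'hook':(180,180,265,240),'eye':(325,245,390,275),'jar':(180,265,225,312),'span':(300,290,330,385),'block':(383,230,412,304)}),('side',{'hook':(275,180,332,232),'eye':(212,250,246,280),'jar':(208,163,243,205),'span':(140,232,214,262)})]:
    d=dict(np.load(n+'0.npz')); W=world(d); f=d['frame']
    print(n,'table z',np.median(W[235:245,280:290,2]) )
    for k,(a,b,c,e) in rois.items():
        P=W[b:e,a:c]; m=P[...,2]>0.006
        # largest comps
        nn,l,st,_=cv2.connectedComponentsWithStats(m.astype('u1'))
        for i in range(1,nn):
            if st[i,4]<25: continue
            q=P[l==i]; print(k,st[i].tolist(),'mean',q.mean(0).round(4),'min',q.min(0).round(3),'max',q.max(0).round(3))
    if 1:
        a,b,c,e=rois['hook']; P=W[b:e,a:c]; hsv=cv2.cvtColor(f[b:e,a:c],cv2.COLOR_BGR2HSV)
        top=(abs(P[...,2]-0.022)<0.004)&(hsv[...,1]>60)
        nn,l,st,_=cv2.connectedComponentsWithStats(top.astype('u1')); i=1+np.argmax(st[1:,4])
        cn=cv2.findContours((l==i).astype('u1'),0,2)[0][0].reshape(-1,2)+[a,b]
        w=np.array([plane(d,u,v,0.022)[:2] for u,v in cn]).astype('f4')
        print('tag top rect',[np.round(x,4) for x in cv2.minAreaRect(w*1000)],)
        steel=(P[...,2]>0.005)&(hsv[...,1]<90)
        v,u=np.nonzero(steel); q=np.array([plane(d,x+a,y+b,0.013)[:2] for x,y in zip(u,v)]).astype('f4')
        print('loop rect',cv2.minAreaRect(q*1000), q.mean(0))
    a,b,c,e=rois['eye'];
    for h in (0.004,0.02,0.03,0.04,0.05,0.064):
        P=W[b:e,a:c]; mm=abs(P[...,2]-h)<0.004; print('eye h',h,mm.sum(),P[mm].mean(0).round(4),P[mm].min(0).round(3),P[mm].max(0).round(3))
s=dict(np.load('scene0.npz'));t=dict(np.load('side0.npz'))
A=cv2.resize(s['frame'][170:320,170:400],None,fx=3.4,fy=3.4,interpolation=2)
cv2.imwrite('pics/cropA.png',A)
E
```

```text
scene table z -0.001258423995015745
hook [5, 2, 76, 54, 1154] mean [ 0.5578 -0.2757  0.0169] min [ 0.491 -0.355  0.006] max [ 1.067 -0.048  0.851]
eye [9, 0, 56, 30, 473] mean [0.6323 0.014  0.0617] min [ 0.577 -0.048  0.007] max [1.067 0.056 0.851]
jar [5, 4, 39, 43, 1367] mean [ 0.7715 -0.2453  0.073 ] min [ 0.734 -0.282  0.007] max [ 1.067 -0.048  0.851]
span [6, 8, 20, 19, 145] mean [ 0.7256 -0.0539  0.0075] min [ 0.703 -0.072  0.006] max [ 0.743 -0.038  0.012]
span [9, 27, 10, 14, 49] mean [ 0.7573 -0.0524  0.0075] min [ 0.745 -0.06   0.006] max [ 0.771 -0.043  0.01 ]
span [6, 40, 12, 32, 140] mean [ 0.8008 -0.047   0.0252] min [ 0.769 -0.057  0.006] max [ 1.067 -0.038  0.851]
span [2, 70, 16, 15, 84] mean [ 0.838  -0.0421  0.0174] min [ 0.821 -0.054  0.006] max [ 1.067 -0.029  0.851]
span [0, 81, 10, 14, 35] mean [ 0.8606 -0.0482  0.0317] min [ 0.843 -0.056  0.006] max [ 1.067 -0.037  0.851]
span [10, 83, 9, 11, 32] mean [ 0.8515 -0.0294  0.0077] min [ 0.841 -0.036  0.006] max [ 0.859 -0.025  0.01 ]
block [0, 0, 29, 74, 1756] mean [0.6452 0.0694 0.0803] min [ 0.573 -0.048  0.00
[... 1247 characters left out ...]
), array([36.7457, 70.9848]), np.float64(50.9714)]
loop rect ((579.6939697265625, -304.4527587890625), (90.65816497802734, 78.27445983886719), 58.80351257324219) [ 0.5836997  -0.30476892]
eye h 0.004 118 [ 0.6438 -0.0442  0.0009] [ 0.599 -0.094  0.   ] [ 0.702 -0.012  0.007]
eye h 0.02 10 [ 0.6221 -0.0325  0.0192] [ 0.619 -0.036  0.016] [ 0.628 -0.029  0.024]
eye h 0.03 13 [ 0.6216 -0.0327  0.0297] [ 0.619 -0.037  0.027] [ 0.627 -0.031  0.034]
eye h 0.04 14 [ 0.6215 -0.0332  0.039 ] [ 0.618 -0.037  0.036] [ 0.625 -0.03   0.044]
eye h 0.05 5 [ 0.6197 -0.0331  0.0506] [ 0.619 -0.036  0.049] [ 0.621 -0.03   0.053]
eye h 0.064 136 [0.6223 0.0073 0.0643] [ 0.618 -0.026  0.06 ] [0.628 0.038 0.068]
```

View pics/cropA.png

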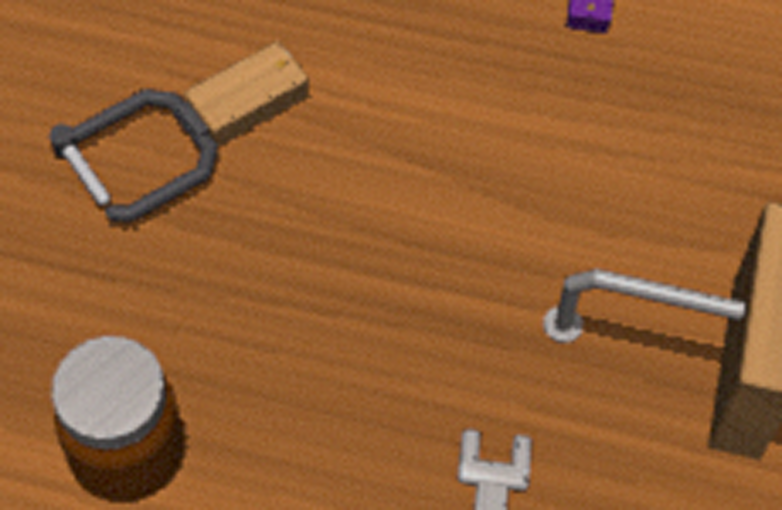

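The crop confirms the layout: hinge at crop (60,135), nose at (120,212), eye foot at (563,325). The two views disagree on the tag's position by about 7 mm, so I'll move over the tag and measure again with the wrist camera.

```bash
python3 -m crank '[[-0.03,-0.035,0,0,0,10],[-0.06,-0.07,0,0,0,20],[-0.09,-0.105,0,0,0,30],[-0.12,-0.14,0,0,0,40],[-0.15,-0.175,0,0,0,50],[-0.18,-0.21,0,0,0,60],[-0.21,-0.245,0,0,0,70],[-0.24,-0.28,0,0,0,80],[-0.27,-0.315,0,0,0,90],[-0.3,-0.35,0,0,0,100],[-0.33,-0.385,0,0,0,110],[-0.36,-0.42,0,0,0,120],[-0.39,-0.455,0,0,0,130],[-0.42,-0.49,0,0,0,140],[-0.45,-0.53,0,0,0,150],[-0.48,-0.57,0,0,0,160],[-0.51,-0.61,0,0,0,170],[-0.54,-0.65,0,0,0,180],[-0.57,-0.69,0,0,0,190],[-0.57,-0.69,0,0,0,200]]' 1 40
python3 -m crank '[[0,0,0,0,0,7],[0,0,0,0,0,7]]'
python3 - <<'E'
from h import *
d=grab('wrist','w1'); s=manip.get_state(); print(s['clock'],s['qpos'],s['position'],s['ee_rot']); print(d['intrinsics'],d['mount'])
E
```

```text
clock: 2.6
position: [0.5259, -0.2538, 0.2019]
ee_rot: [0.001, 0.955, -0.297, -0.0]
contact_force: [-0.4, 0.7, -0.2]
width: 0.0854
clock: 2.85
position: [0.5257, -0.2539, 0.2012]
ee_rot: [0.001, 0.935, -0.354, -0.001]
contact_force: [-0.4, -0.2, 0.1]
width: 0.0854
2.9 [-0.56716568  0.29052577  1.4878169  -0.00252884  1.3641333   1.72715717] [ 0.52565626 -0.25370029  0.20143732] [ 1.12130500e-03  9.35365397e-01 -3.53680433e-01 -6.84756967e-04]
[[325.1922621    0.         283.33785056]
 [  0.         325.1922621  210.94553456]
 [  0.           0.           1.        ]] [[ 4.55480602e-04  9.59866857e-01  2.80455717e-01  7.25327916e-02]
 [ 9.99999896e-01 -4.42915222e-04 -1.08184324e-04  1.02462927e-03]
 [ 2.03755588e-05  2.80455737e-01 -9.59866959e-01 -1.71085879e-01]
 [ 0.00000000e+00  0.00000000e+00  0.00000000e+00  1.00000000e+00]]
```

View pics/w1.png

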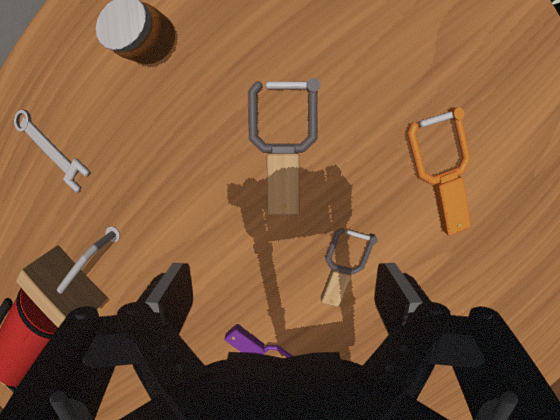

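The wrist view shows the tag at (267–300, 153–214), its loop at (250–318, 80–150), the gate at y≈86 and the eye foot at (113,235). The larger hook is the plain one centred at x≈283.

```bash
cat >> h.py <<'E'
from scipy.spatial.transform import Rotation as R
def wplane(d,u,v,h):
    K=d['intrinsics'];M=d['mount'];q=d['rot'];Rt=R.from_quat([q[1],q[2],q[3],q[0]]).as_matrix()
    x,y=u-K[0,2],v-K[1,2];r=np.hypot(x,y);th=r/K[0,0]
    c=np.array([np.sin(th)*x/r,-np.sin(th)*y/r,-np.cos(th)])
    o=Rt@M[:3,3]+d['pos'];w=Rt@M[:3,:3]@c
    return o+w*(h-o[2])/w[2]
def tool(d,p):
    q=d['rot'];return R.from_quat([q[1],q[2],q[3],q[0]]).inv().apply(np.asarray(p)-d['pos'])
E
python3 - <<'E'
from h import *
d=dict(np.load('w1.npz')); f=d['frame']; hsv=cv2.cvtColor(f,cv2.COLOR_BGR2HSV)
print('tag hsv',hsv[185,283],hsv[160,275],hsv[205,290],'bench',hsv[130,350],hsv[200,240],hsv[230,280])
def comp(m,u,v,r=40):
    nn,l,st,c=cv2.connectedComponentsWithStats(m.astype('u1')); return l==l[v,u]
m=np.zeros(f.shape[:2],bool); m[148:222,258:310]=True
S=hsv[...,1].astype(int)
tag=m&(S<140)&(S>45); tag=comp(cv2.medianBlur(tag.astype('u1'),3)>0,283,185)
cn=cv2.findContours(tag.astype('u1'),0,1)[0][0].reshape(-1,2)
w=np.array([wplane(d,*p,0.022)[:2] for p in cn]); print('tag px',cn.min(0),cn.max(0),'rect',cv2.minAreaRect((w*1000).astype('f4')))
dark=np.zeros(f.shape[:2],bool);dark[75:156,243:322]=True; dark&=(S<90)
v,u=np.nonzero(dark); q=np.array([wplane(d,a,b,0.013)[:2] for a,b in zip(u,v)])
print('loop',cv2.minAreaRect((q*1000).astype('f4')))
for n,p,h in [('foot',(113,235),0.0),('ax',(113,235),0.005),('topbend',(112,234),0.062),('arm end',(62,290),0.062)]: print(n,wplane(d,*p,h).round(4))
for n,p in [('hinge',(313,86)),('nose',(257,86)),('cornL',(253,143)),('cornR',(314,143))]:
    w_=wplane(d,*p,0.011); print(n,w_.round(4),tool(d,w_).round(4))
for n,p in [('tl',(267,154)),('tr',(300,154)),('bl',(268,214)),('br',(299,214))]:
    w_=wplane(d,*p,0.022); print(n,w_.round(4),tool(d,w_).round(4))
A=cv2.resize(f[200:300,30:160],None,fx=6,fy=6,interpolation=2); cv2.imwrite('pics/eye1.png',A)
E
```

```text
tag hsv [ 16 113 126] [ 17  97 194] [ 14 116 127] bench [ 13 134 169] [ 12 140 111] [ 13 147 109]
tag px [263 152] [305 215] rect ((524.7291870117188, -256.1336364746094), (45.384803771972656, 70.96532440185547), 48.51200866699219)
loop ((581.0792846679688, -305.9134521484375), (78.50077819824219, 83.63323974609375), 48.68184280395508)
foot [ 0.6242 -0.0366 -0.    ]
ax [ 0.6236 -0.0402  0.005 ]
topbend [ 0.6184 -0.0808  0.062 ]
arm end [0.6236 0.0491 0.062 ]
hinge [ 0.5849 -0.3516  0.011 ] [0.1092 0.0334 0.1902]
nose [ 0.6253 -0.3057  0.011 ] [ 0.109  -0.0277  0.1901]
cornL [ 0.5809 -0.2599  0.011 ] [ 0.0455 -0.0326  0.1901]
cornR [ 0.5361 -0.3106  0.011 ] [0.0455 0.035  0.1903]
tl [ 0.5619 -0.2644  0.022 ] [ 0.0342 -0.0166  0.1792]
tr [ 0.5383 -0.2911  0.022 ] [0.0342 0.019  0.1793]
bl [ 0.511  -0.2199  0.022 ] [-0.0334 -0.0162  0.1792]
br [ 0.4878 -0.2461  0.022 ] [-0.0334  0.0187  0.1793]
```

View pics/eye1.png

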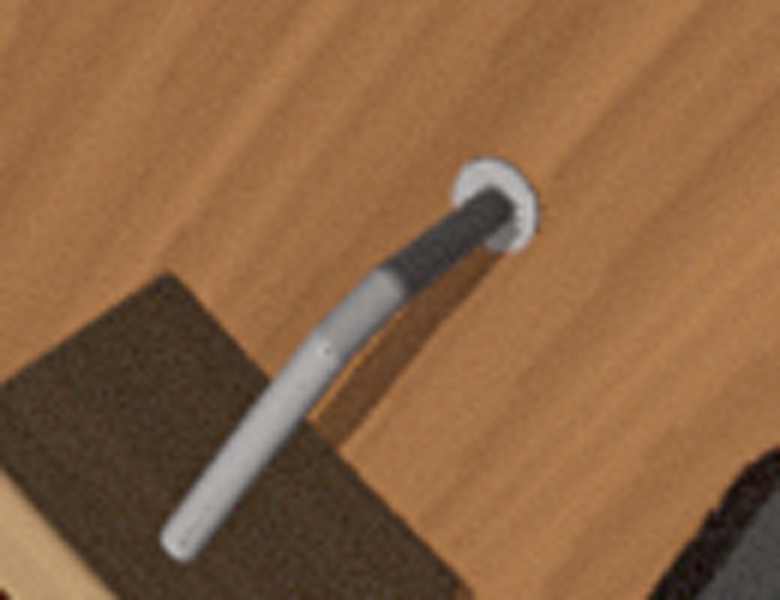

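The tag lies along the tool's x axis within 0.5°, with its centre at tool (0, 0.001). The eye foot is at (0.624, -0.037). Next I'll descend and grip.

```bash
python3 -m crank '[[0,0.001,0.05,0,0,0],[0,0.001,0.1,0,0,0],[0,0.001,0.14,0,0,0],[0,0.001,0.17,0,0,0],[0,0.001,0.185,0,0,0],[0,0.001,0.195,0,0,0],[0,0.001,0.196,0,0,0],[0,0.001,0.196,0,0,0]]'
python3 -m crank '[[0,0,0,0,0,0],[0,0,0,0,0,0],[0,0,0,0,0,0],[0,0,0,0,0,0],[0,0,0,0,0,0],[0,0,0,0,0,0],[0,0,0,0,0,0],[0,0,0,0,0,0]]' 0 80
```

```text
clock: 3.9
position: [0.5253, -0.2552, 0.0064]
ee_rot: [0.001, 0.935, -0.354, 0.0]
contact_force: [-0.4, 0.1, -0.1]
width: 0.0851
clock: 4.9
position: [0.5253, -0.2552, 0.0064]
ee_rot: [0.001, 0.935, -0.354, 0.0]
contact_force: [0.1, -1.1, 0.6]
width: 0.0
```

```bash
python3 - <<'E'
from h import *
d=grab('wrist','w2'); e=grab('scene','s2'); s=manip.get_state(); print(s['width'])
A=np.hstack([cv2.resize(np.asarray(d['frame'])[:,60:500],(400,382)),cv2.resize(np.asarray(e['frame'])[100:300,150:360],(400,382))]); cv2.imwrite('pics/c2.png',A)
E
```

```text
0.0002539811506790065
```

View pics/c2.png

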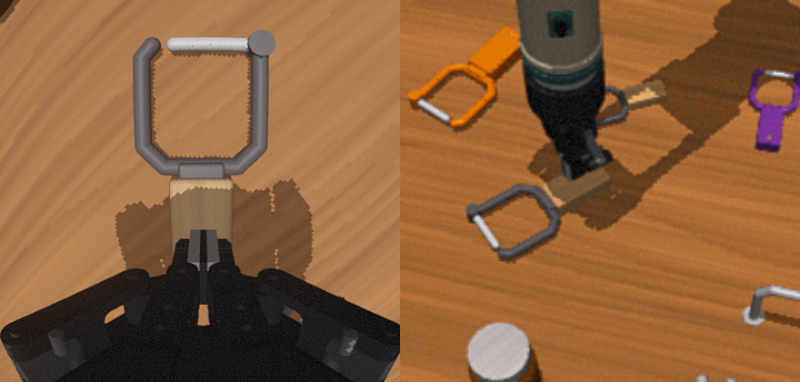

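The fingers shut without holding the tag, which has not visibly moved. The tips appear to be above or behind it, so I'll check with depth.

```bash
python3 - <<'E'
from h import *
e=dict(np.load('s2.npz')); W=world(e); f=e['frame']; g=f.max(2)
for v in range(170,206,3):
    print(v,' '.join(f'({W[v,u,0]*1e3:.0f},{W[v,u,1]*1e3:.0f},{W[v,u,2]*1e3:.0f}|{g[v,u]})' for u in range(232,264,5)))
w=dict(np.load('w2.npz')); z=w['range_z']; K=w['intrinsics'];M=w['mount']
# wrist depth -> tool frame
for (u,v) in [(283,215),(283,240),(283,255),(283,262),(283,270),(283,280),(275,262),(291,262),(283,290),(283,300)]:
    x,y=u-K[0,2],v-K[1,2];r=np.hypot(x,y)+1e-9;th=r/K[0,0];c=np.array([np.tan(th)*x/r,-np.tan(th)*y/r,-1])*z[v,u]
    print(u,v,round(float(z[v,u]),4),(M[:3,:3]@c+M[:3,3]).round(4),w['frame'][v,u])
print(w['pos'],manip.get_state()['qpos'])
E
```

```text
170 (535,-265,108|14) (549,-249,132|7) (558,-236,147|23) (554,-228,146|46) (551,-219,144|14) (442,-244,-1|161) (437,-234,-4|168)
173 (535,-266,99|4) (550,-249,124|23) (555,-237,135|26) (560,-226,144|37) (552,-219,136|101) (451,-242,-1|178) (447,-231,-3|165)
176 (530,-268,83|3) (548,-251,111|25) (552,-239,121|17) (556,-228,129|28) (557,-218,134|58) (458,-240,-1|171) (456,-229,-1|163)
179 (533,-268,76|57) (548,-252,101|25) (534,-247,85|22) (557,-228,122|31) (560,-217,130|62) (557,-209,128|24) (463,-227,-1|182)
182 (486,-288,-3|103) (545,-253,87|19) (544,-243,90|32) (562,-227,119|66) (564,-216,126|60) (563,-207,127|46) (469,-225,-4|169)
185 (494,-285,-2|102) (543,-255,74|45) (555,-240,96|18) (571,-224,122|23) (570,-215,124|44) (567,-206,123|50) (480,-222,1|101)
188 (502,-283,-2|101) (539,-257,59|75) (556,-240,88|28) (569,-225,109|13) (575,-213,122|52) (488,-231,-2|97) (484,-221,-4|95)
191 (510,-280,-0|103) (540,-257,48|71) (539,-247,51|20) (518,-244,24|106) (513,-235,19|122) (511,-224,21|119) (492,-219,-3|104)
194 (532,-272,21|114) (529,-262,21|116) (527,-252,22|117) (526,-241,24|122) (
[... 371 characters left out ...]
,-239,9|77) (528,-231,-3|77) (526,-221,-1|89) (523,-211,-1|105)
283 215 0.162 [ 0.0252  0.0009 -0.0161] [ 89 117 141]
283 240 0.1671 [ 0.0113  0.0009 -0.0149] [ 80 110 136]
283 255 0.1465 [ 0.0123  0.0009 -0.0361] [14 18 25]
283 262 0.1397 [ 0.0121  0.0009 -0.0432] [21 30 34]
283 270 0.1325 [ 0.012   0.0009 -0.0507] [25 28 33]
283 280 0.1231 [ 0.0125  0.0009 -0.0604] [21 29 30]
275 262 0.1402 [ 0.0119 -0.0026 -0.0428] [74 76 80]
291 262 0.1377 [ 0.013   0.0043 -0.045 ] [76 78 82]
283 290 0.1181 [ 0.0113  0.0009 -0.0659] [31 31 40]
283 300 0.1186 [ 0.0073  0.0009 -0.0666] [37 35 39]
[ 0.52531806 -0.25517815  0.00638166] [-0.56960677  0.46031772  1.75656949 -0.00312522  0.92357212  1.72576594]
```

```bash
python3 - <<'E'
from h import *
w=dict(np.load('w2.npz')); z=w['range_z']; K=w['intrinsics'];M=w['mount']
for u in (272,278,288,294):
  for v in range(236,264,2):
    x,y=u-K[0,2],v-K[1,2];r=np.hypot(x,y)+1e-9;th=r/K[0,0];c=np.array([np.tan(th)*x/r,-np.tan(th)*y/r,-1])*z[v,u]
    print(u,v,((M[:3,:3]@c+M[:3,3])*1e3).round(1),w['frame'][v,u])
E
```

```text
272 236 [ 13.7  -4.7 -15.5] [ 80 108 137]
272 238 [ 12.8  -4.7 -16. ] [ 78 106 135]
272 240 [ 11.8  -4.7 -16.2] [ 76 108 135]
272 242 [ 10.6  -4.8 -16. ] [ 78 108 138]
272 244 [  9.6  -4.8 -16.2] [ 77 108 137]
272 246 [  8.4  -4.8 -16.1] [ 78 109 137]
272 248 [  7.6  -4.8 -16.8] [ 77 108 137]
272 250 [  6.4  -4.8 -16.5] [ 78 110 138]
272 252 [ 12.4  -4.2 -33. ] [ 68  86 103]
272 254 [ 12.1  -4.1 -34.6] [74 72 78]
272 256 [ 12.2  -4.1 -37.1] [76 76 79]
272 258 [ 11.8  -4.  -38.4] [77 77 80]
272 260 [ 12.6  -3.9 -42.1] [69 70 77]
272 262 [ 11.7  -3.9 -42.2] [80 81 84]
278 236 [ 14.   -1.7 -16.1] [ 80 106 136]
278 238 [ 12.6  -1.7 -15.4] [ 80 106 133]
278 240 [ 11.6  -1.7 -15.6] [ 72 103 133]
278 242 [ 10.   -1.7 -14.5] [ 77 108 134]
278 244 [  9.6  -1.7 -16.3] [ 74 107 134]
278 246 [  8.1  -1.7 -15.3] [ 80 111 137]
278 248 [  7.2  -1.7 -15.9] [ 74 105 133]
278 250 [  6.1  -1.7 -15.9] [ 76 106 135]
278 252 [ 12.2  -1.4 -32.5] [ 73  89 105]
278 254 [ 12.1  -1.4 -34.6] [73 78 76]
278 256 [ 12.   -1.4 -36.5] [74 75 79]
278 258 [ 12.5  -1.3 -39.8] [78 80 82]
278 260 [ 12.2  -1.3 -41.2] [77 
[... 491 characters left out ...]
[75 76 81]
288 258 [ 12.4   3.1 -39.7] [76 79 81]
288 260 [ 12.1   3.1 -41. ] [75 78 82]
288 262 [ 12.1   3.1 -43.1] [79 80 80]
294 236 [ 14.    6.5 -16.2] [ 81 113 145]
294 238 [ 13.1   6.5 -16.8] [ 79 112 141]
294 240 [ 11.6   6.5 -15.7] [ 84 114 144]
294 242 [ 10.6   6.5 -15.8] [ 84 116 144]
294 244 [  9.7   6.5 -16.3] [ 90 120 148]
294 246 [  8.    6.6 -15. ] [ 87 119 148]
294 248 [  7.    6.6 -15.4] [ 78 115 142]
294 250 [  5.7   6.6 -14.9] [ 83 114 143]
294 252 [ 12.4   6.  -33. ] [ 70  88 105]
294 254 [ 12.    5.9 -34.2] [76 80 79]
294 256 [ 12.7   5.8 -38.2] [76 75 80]
294 258 [ 11.9   5.8 -38.5] [70 74 79]
294 260 [ 12.3   5.7 -41.6] [82 83 86]
294 262 [ 12.9   5.6 -44.8] [72 75 79]
```

The depth shows the real fingertips are about 31 mm behind the reported TCP, at z≈38 mm, so they closed above the tag. I'll reopen and go 33 mm lower in two checked steps.

```bash
python3 -m crank '[[0,0,0,0,0,0],[0,0,0,0,0,0],[0,0,0,0,0,0],[0,0,0,0,0,0],[0,0,0,0,0,0],[0,0,0,0,0,0]]' 1 80
python3 -m crank '[[0,0.001,0.01,0,0,0],[0,0.001,0.02,0,0,0],[0,0.001,0.022,0,0,0],[0,0.001,0.022,0,0,0]]'
```

```text
clock: 5.75
position: [0.5253, -0.2552, 0.0064]
ee_rot: [0.001, 0.935, -0.354, 0.0]
contact_force: [-0.3, 0.1, -1.3]
width: 0.0853
clock: 6.25
position: [0.5244, -0.2559, -0.0161]
ee_rot: [0.001, 0.935, -0.354, -0.0]
contact_force: [0.3, 0.3, 0.1]
width: 0.0854
```

```bash
python3 -m crank '[[0,0,0.005,0,0,0],[0,0,0.009,0,0,0],[0,0,0.011,0,0,0],[0,0,0.011,0,0,0]]'
```

```text
clock: 6.75
position: [0.5243, -0.2558, -0.0273]
ee_rot: [0.001, 0.935, -0.354, -0.0]
contact_force: [-0.0, -0.1, -0.6]
width: 0.0852
```

```bash
python3 -m crank '[[0,0,0,0,0,0],[0,0,0,0,0,0],[0,0,0,0,0,0],[0,0,0,0,0,0],[0,0,0,0,0,0],[0,0,0,0,0,0],[0,0,0,0,0,0]]' 0 80
```

```text
clock: 7.62
position: [0.5249, -0.2561, -0.0266]
ee_rot: [0.001, 0.935, -0.354, 0.0]
contact_force: [-0.3, -0.6, 5.0]
width: 0.0344
```

It is gripped: the width reads 34 mm and the tag-on-bench reference is TCP z = -0.0266. I'll lift 50 mm, turn the heading from -41° to about +80°, and go to the pre-approach point about 135 mm from the bar.

```bash
python3 -m crank '[[0,0,-0.015,0,0,0],[0,0,-0.035,0,0,0],[0,0,-0.05,0,0,-5],[0,0,-0.05,0,0,-15],[0,0,-0.05,0,0,-25],[0,0,-0.05,0,0,-35],[0,0,-0.05,0,0,-45],[0,0,-0.05,0,0,-55],[0,0,-0.05,0,0,-65],[0,0,-0.05,0,0,-75],[0,-0.02,-0.05,0,0,-85],[0,-0.04,-0.05,0,0,-95],[0,-0.06,-0.05,0,0,-105],[0,-0.08,-0.05,0,0,-113],[0.001,-0.1,-0.05,0,0,-119],[0.003,-0.112,-0.05,0,0,-121],[0.003,-0.117,-0.05,0,0,-121],[0.003,-0.117,-0.05,0,0,-121]]'
python3 - <<'E'
from h import *
d=grab('wrist','w3'); s=manip.get_state(); print(s['clock'],s['position'],s['ee_rot'],s['width'],s['contact_force'],s['qpos'][5])
E
```

```text
clock: 9.88
position: [0.6042, -0.1702, 0.023]
ee_rot: [0.001, 0.769, 0.64, -0.001]
contact_force: [0.8, -0.0, -2.4]
width: 0.0341
9.925 [ 0.60399373 -0.1704201   0.02302015] [ 6.93064580e-04  7.68575939e-01  6.39756940e-01 -1.26613621e-03] 0.034592807856411306 [-0.37394282  0.89917302 -0.97034548] -0.19975691867583778
```

View pics/w3.png

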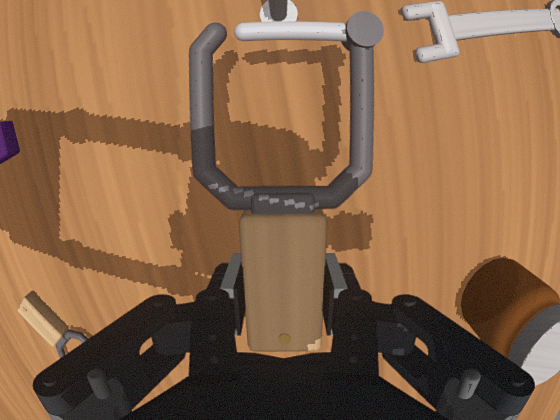

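The tag is held level. The loop's arms are at columns 203 and 362, and the gate runs (240–380, 30). The eye foot shows at about (278,14), just beyond the gate.

```bash
python3 - <<'E'
from h import *
d=dict(np.load('w3.npz')); z=d['range_z'];K=d['intrinsics'];M=d['mount']
def dep(u,v):
    x,y=u-K[0,2],v-K[1,2];r=np.hypot(x,y);th=r/K[0,0];c=np.array([np.tan(th)*x/r,-np.tan(th)*y/r,-1])*z[v,u];return M[:3,:3]@c+M[:3,3]
for n,p in [('armL',(203,100)),('armR',(362,100)),('armL2',(205,150)),('armR2',(361,150)),('hinge',(365,30)),('gate tip end',(242,32)),('back',(285,200))]:
    w=wplane(d,*p,0.061); print(n,(tool(d,w)*1e3).round(1),'depth',(dep(*p)*1e3).round(1))
for n,p in [('tl',(243,213)),('tr',(328,213)),('bl',(248,350)),('br',(322,350))]:
    w=wplane(d,*p,0.072); print(n,(tool(d,w)*1e3).round(1),'depth',(dep(p[0]+(4 if p[0]<283 else -4),p[1]-3)*1e3).round(1))
for p in [(278,13),(278,5),(280,16)]:
    for h in (0,0.011):
        w=wplane(d,*p,h); print('eye',p,h,w.round(4),(tool(d,w)*1e3).round(1))
# eye flange mask: light low-sat rows 0..25
f=d['frame']; hsv=cv2.cvtColor(f,cv2.COLOR_BGR2HSV); 
for v in range(0,24,3): print(v,''.join('%4d'%hsv[v,u,2] for u in range(254,304,3)))
E
```

```text
armL [ 78.4 -32.4 -38.2] depth [ 78.1 -31.6 -41.7]
armR [ 78.4  32.7 -38.2] depth [ 78.2  31.9 -41.4]
armL2 [ 57.4 -32.1 -38.1] depth [ 57.8 -31.2 -41.9]
armR2 [ 57.5  32.8 -38.2] depth [ 57.8  31.8 -42.2]
hinge [108.6  34.  -38.3] depth [106.4  32.1 -45.7]
gate tip end [106.4 -16.3 -38.3] depth [105.8 -16.  -40.6]
back [ 35.8   1.2 -38.1] depth [ 37.8   1.1 -45.8]
tl [ 33.4 -15.4 -49.1] depth [ 32.1 -14.8 -40.3]
tr [ 33.4  18.1 -49.1] depth [13.4 26.1 24. ]
bl [-36.  -16.6 -48.9] depth [-33.7 -14.5 -49.2]
br [-36.1  19.3 -48.9] depth [-34.6  17.3 -48.1]
eye (278, 13) 0 [ 0.6261 -0.0371  0.    ] [135.   -2.7  22.6]
eye (278, 13) 0.011 [ 0.6256 -0.0407  0.011 ] [131.3  -2.5  11.7]
eye (278, 5) 0 [ 0.627  -0.0318  0.    ] [140.3  -2.7  22.6]
eye (278, 5) 0.011 [ 0.6265 -0.0358  0.011 ] [136.3  -2.5  11.6]
eye (280, 16) 0 [ 0.6269 -0.0393  0.    ] [133.   -1.5  22.6]
eye (280, 16) 0.011 [ 0.6263 -0.0428  0.011 ] [129.4  -1.4  11.7]
0  180 178 168 118 123  76  82  76  79  77  78 162 188 171 170 173 172
3  176 179 180 117 150  86  80  81  74  83  79 158 216 193 172 172 172
6  181 177 176 149 145  94  77  80  74  77  74 188 222 222 171 169 168
9  180 175 189 153 149 122  76  76  78  84  83 186 220 221 215 169 169
12  181 176 213 216 153 156  72  79  79  81  80 211 219 221 221 168 168
15  182 176 216 218 147 153  78  82  73  81  79 209 221 219 223 172 169
18  186 178 183 221 224 154 101  78  79  77 115 222 219 219 203 169 174
21  185 181 176 215 212 206 184 171 156 180 206 204 195 200 178 178 171
```

The eye sits at hook (138, +3) mm, so I'll lower the tag to the bench with a 2 mm side correction, then push in.

```bash
python3 -m crank '[[0,0.002,0.015,0,0,0],[0,0.002,0.03,0,0,0],[0,0.002,0.042,0,0,0],[0,0.002,0.0485,0,0,0],[0,0.002,0.0485,0,0,0],[0,0.002,0.0485,0,0,0]]'
python3 -m crank '[[0.008,0,0,0,0,0],[0.016,0,0,0,0,0],[0.022,0,0,0,0,0],[0.028,0,0,0,0,0],[0.034,0,0,0,0,0],[0.04,0,0,0,0,0],[0.046,0,0,0,0,0],[0.05,0,0,0,0,0],[0.05,0,0,0,0,0]]'
python3 - <<'E'
from h import *
d=grab('wrist','w4')
E
```

```text
clock: 10.68
position: [0.6061, -0.171, -0.0255]
ee_rot: [0.001, 0.769, 0.64, -0.001]
contact_force: [-1.2, 0.3, -1.9]
width: 0.0345
clock: 11.8
position: [0.6165, -0.1215, -0.0254]
ee_rot: [0.002, 0.769, 0.64, -0.0]
contact_force: [0.8, -2.3, -1.7]
width: 0.0343
```

View pics/w4.png

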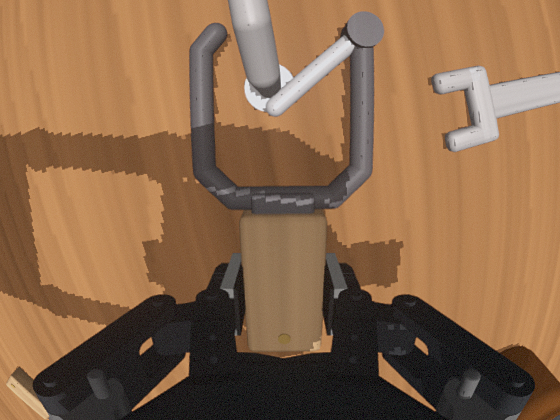

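The gate is pressed open, with its tip at (275,107). The bar stands in the mouth at about (268,90) and the reaction force is 2.3 N. I'll push on in.

```bash
python3 -m crank '[[0.006,0,0,0,0,0],[0.012,0,0,0,0,0],[0.018,0,0,0,0,0],[0.024,0,0,0,0,0],[0.029,0,0,0,0,0],[0.033,0,0,0,0,0],[0.036,0,0,0,0,0],[0.036,0,0,0,0,0]]'
python3 - <<'E'
from h import *
d=grab('wrist','w5')
E
```

```text
clock: 12.85
position: [0.6231, -0.0861, -0.0255]
ee_rot: [0.002, 0.769, 0.64, -0.0]
contact_force: [0.5, -0.2, -1.7]
width: 0.0345
```

View pics/w5.png

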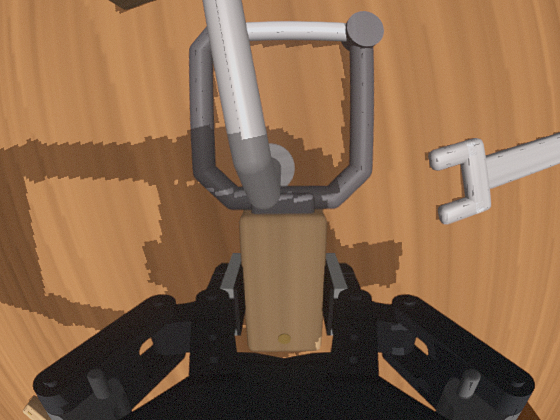

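The bar is inside against the back bar, with its foot disc at about (271,165). The gate is shut, straight across from (250,30) to (365,30), and there is almost no force. I'll lower the last millimetre, release and rise straight up.

```bash
python3 -m crank '[[0,0,0.001,0,0,0],[0,0,0.001,0,0,0]]'
python3 -m crank '[[0,0,0,0,0,0],[0,0,0,0,0,0],[0,0,0,0,0,0],[0,0,0,0,0,0],[0,0,0,0,0,0]]' 0.7
python3 -m crank '[[0,0,-0.01,0,0,0],[0,0,-0.03,0,0,0],[0,0,-0.06,0,0,0],[0,0,-0.1,0,0,0],[0,0,-0.15,0,0,0],[0,0,-0.2,0,0,0],[0,0,-0.2,0,0,0],[0,0,-0.2,0,0,0]]'
python3 - <<'E'
from h import *
d=grab('wrist','w6'); e=grab('scene','s6'); s=manip.get_state(); print(s['clock'],s['position'],s['contact_force'],s['width'])
a=cv2.resize(np.asarray(d['frame'])[0:300,130:430],(400,400)); b=cv2.resize(np.asarray(e['frame'])[180:400,190:410],(400,400)); cv2.imwrite('pics/c6.png',np.hstack([a,b]))
# bystander shift, scene image diff via masks in depth
d0=np.load('scene0.npz')['frame'].astype(int); d1=np.asarray(e['frame']).astype(int)
for n,(x0,y0,x1,y1) in {'jar':(180,265,225,312),'span':(300,290,330,385)}.items(): print(n,'pixels changed',(abs(d0-d1)[y0:y1,x0:x1].max(2)>40).sum())
E
```

```text
clock: 13.15
position: [0.6231, -0.0865, -0.0265]
ee_rot: [0.002, 0.769, 0.639, -0.0]
contact_force: [0.6, -0.2, -1.7]
width: 0.0343
clock: 13.78
position: [0.6231, -0.0865, -0.0265]
ee_rot: [0.002, 0.769, 0.639, -0.0]
contact_force: [0.5, -0.6, 1.2]
width: 0.0602
clock: 14.78
position: [0.6223, -0.0858, 0.1738]
ee_rot: [0.002, 0.769, 0.64, -0.0]
contact_force: [0.3, -0.1, -0.3]
width: 0.0597
14.875 [ 0.62161592 -0.08560225  0.17214787] [-1.01045872 -0.05454864 -0.59568536] 0.059665244958146665
jar pixels changed 0
span pixels changed 0
```

View pics/c6.png

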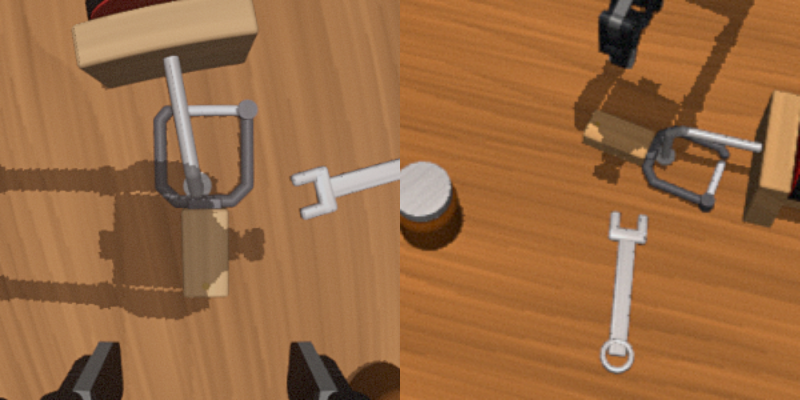

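Both views show the bar inside the loop, the gate straight across and shut, and the tag free and lying flat. One last numeric check before I hand in.

```bash
python3 - <<'E'
from h import *
d=dict(np.load('w6.npz'))
P=lambda u,v,h:(tool(d,wplane(d,u*.75+130,v*.75,h))*1e3)
c=np.mean([P(*p,.022) for p in [(183,210),(228,210),(183,296),(228,296)]],0)
for n,p,h in [('foot',(199,184),0),('hinge',(247,109),.011),('gate near tip',(192,110),.011),('nose',(165,112),.011)]: q=P(*p,h)-c; print(n,'hook x,y',q[0].round(1),(-q[1]).round(1))
e=dict(np.load('s6.npz'));W=world(e); z=W[240:275,292:335,2]; hsv=cv2.cvtColor(e['frame'],cv2.COLOR_BGR2HSV)
for u,v in [(298,253),(305,255),(315,257),(322,260)]: print((W[v,u]*1e3).round(0))
s=manip.get_state(); print(s['clock'],abs(s['qd']).max())
job.sign_off()
E
```

```text
foot hook x,y 51.9 5.1
hinge hook x,y 111.0 -31.3
gate near tip hook x,y 109.8 10.2
nose hook x,y 108.5 30.7
[ 630. -110.   18.]
[632. -96.  20.]
[633. -76.  23.]
[636. -62.  23.]
14.875 0.011610649578297926
the job is handed in; nothing more can be done
```

The hook is clipped onto the eye bar and the job is handed in, at 14.9 s on the robot's clock; the verdict was not reported. I gripped the larger plain tag and turned it about 121°. Pushing the gate onto the bar opened it clearly at about 2.3 N, and it shut behind the bar. I then lowered the tag the last millimetre, let go and rose clear.

**Last checks:**
- **Bar:** it stands at about x = 52, y = 5 mm in the hook's frame, inside the loop.
- **Gate:** it lies straight across at x ≈ 110 mm, so it is shut.
- **Tag:** its top reads 18–23 mm above the bench, nominally 22, so it lies flat within the depth noise.
- **Jar and spanner:** no pixels changed around either of them.
- **Gripper:** it is empty and well clear of everything.

**What disagreed:**
- The real fingertips ended about 31 mm short of the reported TCP. My first close therefore shut on air above the tag, without touching it. I measured the offset from the wrist camera's depth and regripped lower.
- The scene and side cameras also differed by about 7 mm on the tag's position, so I used the wrist camera's measurement for the grasp.

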